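Put a mixed stack of lamp parts back on the stock piles

ROBOT

A 6-joint arm with a two-finger parallel gripper is mounted at the origin on the work surface. World frame = base frame: x ahead of the robot, y to its left, z up, the work surface at z = 0. Lengths are in m, angles in rad, forces in N, time in s.
With the tool pointing down it reaches from about 0.3 to 0.775 m from the base axis. Payload 14.6 kg.
Tool frame: the origin (TCP) lies on the centre line of the jaws, within the pads' length; the fingertips stand 19 mm ahead of it and the grasp point (between the pads) is the TCP; y points along the fingers, x is the direction in which the jaws open and shut, and the axes are right-handed (so a half turn about y gives the same grasp; the last joint's range is limited). The gripper opens to 94 mm and grips with 3 to 60 N. Pads are 16 mm wide; open, the fingers measure 119 mm over their backs; the gripper's body (75 mm by 177 mm) begins 78 mm behind the grasp point.
Start: joints at [-1.29, 0.3, 1.521, -0, 1.321, -0.067], TCP at [0.187, -0.517, 0.224] pointing down, gripper open.
Joint ranges: [-3.03, 3.03], [-0.79, 2.21], [0.23, 2.52], [-1.04, 4.18], [0, 3.07], [-2.55, 2.55]. Speed limits (rad/s): [2.22, 2.22, 2.57, 3.14, 3.14, 3.14].

INTERFACE

Orientations are given as [roll, pitch, yaw] about the fixed x, y, z axes, in that order (R = Rz(yaw) Ry(pitch) Rx(roll)).
In Python, from station import ctrl, optics gives the robot as it stands.
- The arm moves only by the tool jog_arm, never from a script. Its argument "targets" is a list of rows, each a list of 3 entries, a list of its own where there are three numbers: the finger opening in cm, from 0 to 9.4, then the shift along the tool's x, y, z in cm, then the turn about the tool's y in rad. A call has 1 to 10 rows; each row is the pose to reach, as a shift and turn from the pose commanded when the call began, along the tool's axes at that moment; what a row does not reach only later rows make up. A row lasts 1/10 s, in which the tool goes at most 50 mm and 8.59 degrees, less where a joint would pass 70% of its speed; a pose out of reach is approached as far as the arm can. A call with a gripper value outside its range is refused whole. The fingers move at their own pace and stop on an object; "grip_force" is the grip in N (left out, the last holds). Time passes only in rows, so rows that repeat a pose let the fingers close. It gives the time, the measured TCP pose, the force and the opening at its end, in the units of the state.
- ctrl.get_obs(): the state, without advancing time (a new reading comes with each control period).
- optics.camera(name): name is "side" or "top" or "wrist"; returns a dict with "img" (384x512x3 uint8, red, green, blue), "range_z" (384x512 float32, m along the optical axis (not along the pixel's ray), 0 where there is no reading), "camera_matrix" (3x3 intrinsics, pixels), "k1" (the pictures are not rectified: a ray, as slopes to the right and down, at radius r is drawn at 1 + k1 r^2 times it, then the intrinsics apply), "world_to_cam" (4x4, takes a point from world to camera coordinates); the wrist camera has in their place "mount" (4x4, takes a point from camera to tool coordinates, whose origin is the TCP and whose axes are the tool frame's). Camera axes: x right, y up, looking along -z (the intrinsics and any distortion apply to the point x, -y, -z); pixel columns grow to the right and rows downward; lengths in m; the calibration is good to about 2 mm. A picture is of the moment at which its call begins: read the wrist's pose just before it.
- ctrl.hand_in(): hands the job in, once; it reports no verdict.
The state is a dict: "time_s": time; "qpos": joint angles; "joint_vel": joint speeds; "tau": joint torques, N m; "ee_pos": TCP position; "eef_rot": TCP orientation; "force": force on the tool from outside, world axes, zero at the start; "moment": the same for the moment, N m; "grip_width": finger opening in m.
Only numpy, scipy, OpenCV 4.12 (cv2) and the standard library are available. Lean on these libraries where they do the work, as an engineer would, in place of code of your own. Each camera call takes 0.05 s, during which the arm holds its last target. There are 200 camera calls.

TASK

Four lamp parts have been left in one mixed stack: a round LED module, a black heat sink, a white driver and a silver metal driver. Take the stack apart and set each part on top of the stock pile of its own kind, right way up and squared up with the pile so that edges and ends line up. Do not tip any part over, and leave the tape roll and the small brown carton where they stand.

Things in the scene. Friction and masses are not known exactly. Their poses are not given: they have to be found in the camera images.
- module_mid (a point): Round LED module, an upright finned cylinder, diameter 44, height 30, aluminium with a white top ring and a yellow disc in its middle; about 0.12 kg. Loose, in the mixed stack at the start. It is the topmost part, standing on the heat sink's fins. Point: its centre, half-way up; z is its axis, up.
- sink_mid (a point): Black finned heat sink, 72 long (x) x 46 wide (y) x 34 high, flat base, fins along x on top; about 0.2 kg. Loose, in the mixed stack: second from the top, on the white driver. Each part lies about centred on the one below, turned up to 6 degrees against it; close fingers above the part below. Point: its centre, half-way up; x along its length, z up.
- white_mid (a point): White plastic driver (lamp power supply), a closed box 110 long (x) x 48 wide (y) x 32 high, blue stripe along its top; about 0.18 kg. Loose, in the mixed stack: third from the top, on the metal driver, which is 8 mm wider: close fingers above its top. Both ends show. Point: its centre, half-way up; x along its length, z up.
- metal_mid (a point): Silver metal driver: perforated cover 128 long x 56 wide (y) x 34 high, black terminal strips 18 high at both ends, 164 long (x) over all; about 0.42 kg. Loose; foot of the mixed stack, on the bench. Point: its centre, 17 mm above its underside; x along its length, z up.
- module_pile_top (a point): Stock pile of round LED modules: two modules like the loose one, one on the other, bound with clear film and fixed to the bench; diameter 44, 60 high. Point: centre of its flat top. Its turn does not matter.
- sink_pile_top (a point): Stock pile of heat sinks: two black heat sinks like the loose one, one on the other, film-bound and fixed; 72 long (x) x 46 wide (y) x 68 high. Point: centre of its flat top (the fin tips); x along its length.
- white_pile_top (a point): Stock pile of white drivers: two white drivers like the loose one, one on the other, film-bound and fixed; 110 long (x) x 48 wide (y) x 64 high. Point: centre of its flat top; x along its length.
- metal_pile_top (a point): Stock pile of metal drivers: two silver metal drivers like the loose one, one on the other, film-bound and fixed; covers 128 long (x) x 56 wide (y), 164 over the terminal strips, 68 high. Point: centre of its flat top; x along its length.
- tape_mid (a point): Roll of pale tan tape lying flat, loose, outer diameter 76, hole 56, 25 high, standing between or beside the piles. Not to be moved. Point: its centre, half-way up.
- carton_mid (a point): Small sealed brown carton, a loose 56 cube, standing between or beside the piles. Not to be moved. Point: its centre, half-way up. A screw jar with a red lid, a green tub (both under 60 high), a marker and a screwdriver also lie about.

How it is judged:
At the end, for the whole second after the job is handed in: Each of the four parts rests on the stock pile of its own kind: centre within 12 mm of the pile's centre as seen from above, seated (within 4 mm in height), upright within 0.1 rad, long parts in line with the pile within 0.17 rad (either way round), all released and at rest (horizontal distance between metal_mid and metal_pile_top below 0.012 m and z of metal_mid in the frame of metal_pile_top between 0.013 and 0.021 m and angle between each of metal_mid, white_mid, sink_mid, module_mid's own z axis and vertical below 0.1 rad and linear speed of each of metal, white, sink, module below 0.01 m/s and angle between the x axis of metal_mid and the x axis of metal_pile_top, either way round below 0.17 rad and horizontal distance between white_mid and white_pile_top below 0.012 m and z of white_mid in the frame of white_pile_top between 0.012 and 0.02 m and angle between the x axis of white_mid and the x axis of white_pile_top, either way round below 0.17 rad and horizontal distance between sink_mid and sink_pile_top below 0.012 m and z of sink_mid in the frame of sink_pile_top between 0.013 and 0.021 m and angle between the x axis of sink_mid and the x axis of sink_pile_top, either way round below 0.17 rad and horizontal distance between module_mid and module_pile_top below 0.012 m and z of module_mid in the frame of module_pile_top between 0.011 and 0.019 m); the robot touches nothing.
It fails at once if a lamp part is tipped over (angle between any of metal_mid, white_mid, sink_mid, module_mid's own z axis and vertical above 0.7 rad).
It fails at once if the tape roll is pushed out of its place (25 mm) (distance of tape_mid from where it was at the start of the episode above 0.025 m).
It fails at once if the small brown carton is pushed out of its place (25 mm) (distance of carton_mid from where it was at the start of the episode above 0.025 m).
It also fails if it takes over 122 s, if anything falls off the work surface, if the arm or the gripper's body presses on something with over 40 N, if the wrist force passes 120 N, or if a joint passes its speed limit or range.

## Working session

There is one attempt and no reset: what is moved stays moved. The work goes in short steps, Python scripts to look and compute and a tool call to move; the robot and the scene stay as the last step left them, time stands still between calls to the robot, and variables do not carry over. Pictures are saved under pics/ and viewed, about 12 in all and at most 16, crops included, and the job is handed in when it is done.

Besides the shell and the picture viewer there is one more tool, called as name(argument=value, ...) on one line, values as JSON. jog_arm: Moves the arm, as the interface text tells. Its arguments: {"type":"object","properties":{"targets":{"type":"array","items":{"type":"array"}},"grip_force":{"type":"number"}},"required":["targets"]}

```bash
ls; mkdir -p pics; python3 - <<'E'
from station import ctrl, optics
import cv2,numpy as np
o=ctrl.get_obs(); print({k:np.round(v,3).tolist() for k,v in o.items()})
for n in ("top","side"):
    c=optics.camera(n); np.savez(n+"0.npz",**c)
    cv2.imwrite(f"pics/{n}0.png",cv2.resize(c["img"][:,:,::-1],(768,576)))
    print(n,c["camera_matrix"].round(1).tolist(),c["k1"],c["world_to_cam"].round(3).tolist())
E
```

```text
pics
{'time_s': 0.0, 'qpos': [-1.29, 0.3, 1.522, -0.0, 1.321, -0.067], 'joint_vel': [0.0, -0.001, -0.0, 0.0, 0.002, -0.0], 'tau': [-0.002, -53.181, -35.274, 0.071, 0.024, -0.0], 'ee_pos': [0.187, -0.517, 0.224], 'eef_rot': [-1.571, 0.001, -1.223], 'force': [0.275, 0.893, -0.597], 'moment': [0.04, 0.021, 0.015], 'grip_width': 0.094}
top [[404.4, 0.0, 258.8], [0.0, 404.4, 188.3], [0.0, 0.0, 1.0]] -0.052532039343404495 [[-0.009, -0.999, 0.034, -0.018], [0.983, -0.002, 0.182, -0.57], [-0.182, 0.035, 0.983, -1.057], [0.0, 0.0, 0.0, 1.0]]
side [[469.2, 0.0, 253.6], [0.0, 469.2, 189.0], [0.0, 0.0, 1.0]] -0.1298736867013562 [[0.991, -0.135, 0.021, -0.538], [0.07, 0.633, 0.771, -0.132], [-0.117, -0.762, 0.637, -1.273], [0.0, 0.0, 0.0, 1.0]]
```

View pics/top0.png

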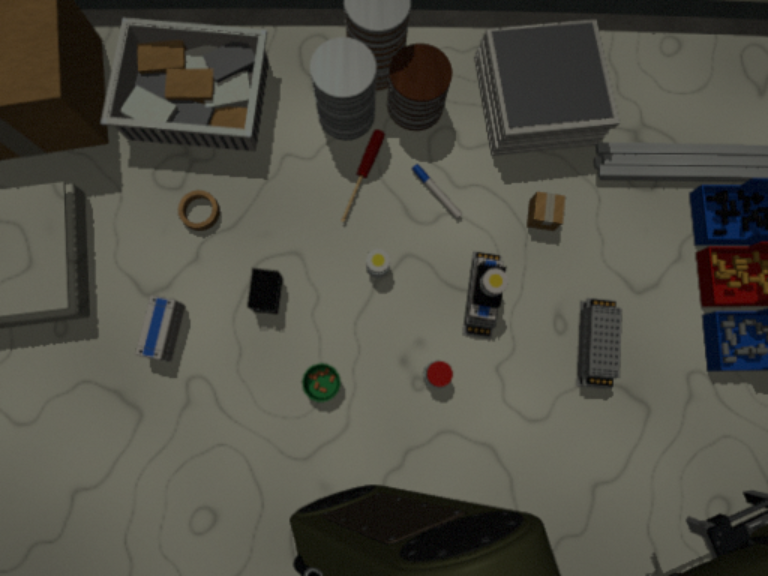

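View pics/side0.png

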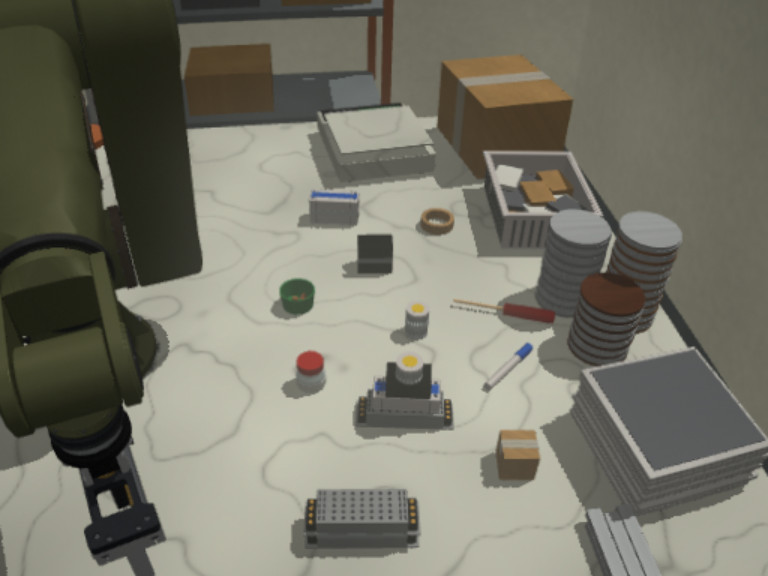

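The top view (1.5x scale) shows the stack at (488,292), the piles at metal (601,342), module (377,262), sink (265,290) and white (157,328), the carton at (547,210) and the tape at (199,210). The side view agrees. I'll measure these next.

```bash
cat > h.py <<'E'
import cv2,numpy as np
def cloud(c,T=None):
    """world points (H,W,3) from range image"""
    K=c["camera_matrix"];H,W=c["range_z"].shape
    v,u=np.mgrid[:H,:W].astype(float)
    k=float(c["k1"]); d=np.stack([(u-K[0,2])/K[0,0],(v-K[1,2])/K[1,1]],-1); s=d.copy()
    for _ in range(8): s=d/(1+k*(s**2).sum(-1,keepdims=True))
    z=c["range_z"]; P=np.stack([s[...,0]*z,-s[...,1]*z,-z],-1)
    M=np.linalg.inv(c["world_to_cam"]) if T is None else T
    Q=P@M[:3,:3].T+M[:3,3]; Q[z==0]=np.nan
    return Q
def rect(p):
    (x,y),(w,h),a=cv2.minAreaRect((p[:,:2]*1000).astype(np.float32))
    if w<h: w,h,a=h,w,a+90
    return round(x,1),round(y,1),round(w,1),round(h,1),round((a+90)%180-90,1)
E
python3 - <<'E'
from h import *
boxes={"stack":(488,292),"metal":(601,342),"module":(377,262),"sink":(265,290),"white":(157,328),"carton":(547,210),"tape":(199,210),"jar":(440,375),"tub":(322,382)}
c=dict(np.load("top0.npz")); Q=cloud(c); cs=cloud(dict(np.load("side0.npz")))
print("bench z top",np.nanmedian(Q[200:300,100:200,2]))
S=cs.reshape(-1,3)
for n,(u,v) in boxes.items():
    u=int(u/1.5);v=int(v/1.5)
    P=Q[v-38:v+38,u-38:u+38].reshape(-1,3)
    ctr=np.nanmedian(Q[v-2:v+3,u-2:u+3].reshape(-1,3),0)
    P=P[np.linalg.norm(P[:,:2]-ctr[:2],axis=1)<.1]
    Sn=S[np.linalg.norm(S[:,:2]-ctr[:2],axis=1)<.1]
    print(n,ctr.round(3),"maxz",np.nanpercentile(P[:,2],99.5).round(3))
    for lab,A in(("top",P),("side",Sn)):
        for z in {"stack":(.130,.1,.066,.034),"metal":(.068,),"module":(.06,),"sink":(.068,),"white":(.064,),"carton":(.056,),"tape":(.025,),"jar":(.05,),"tub":(.04,)}[n]:
            m=A[abs(A[:,2]-z)<.007]
            if len(m)>8: print("   ",lab,z,len(m),m.mean(0).round(4),rect(m))
E
```

```text
bench z top 0.0006930402451255091
stack [ 0.542 -0.19   0.126] maxz 0.133
    top 0.13 224 [ 0.5575 -0.2008  0.1307] (557.6, -200.8, 42.1, 41.8, 60.4)
    top 0.1 173 [ 0.5528 -0.192   0.0999] (558.2, -198.1, 72.4, 46.4, -9.9)
    top 0.066 239 [ 0.5424 -0.1929  0.0664] (556.1, -198.4, 110.6, 48.8, -10.9)
    top 0.034 153 [ 0.5258 -0.188   0.0342] (554.9, -200.7, 128.4, 56.0, -9.0)
    side 0.13 218 [ 0.5577 -0.2039  0.1295] (557.8, -201.6, 44.9, 40.3, 80.4)
    side 0.1 305 [ 0.5572 -0.2069  0.0988] (558.4, -200.4, 72.2, 49.6, -11.0)
    side 0.066 363 [ 0.5531 -0.2099  0.0652] (556.2, -202.4, 110.1, 48.0, -11.5)
    side 0.034 371 [ 0.5489 -0.2196  0.0333] (555.2, -204.2, 128.3, 59.8, -8.6)
metal [ 0.456 -0.401  0.07 ] maxz 0.073
    top 0.068 988 [ 0.4579 -0.4098  0.0687] (458.8, -410.9, 126.6, 58.5, -6.4)
    side 0.068 1478 [ 0.4587 -0.4154  0.067 ] (459.0, -413.8, 128.0, 58.8, -7.3)
module [0.608 0.    0.061] maxz 0.063
    top 0.06 199 [ 0.6095 -0.0007  0.0604] (609.4, -1.3, 42.6, 41.2, -0.1)
    side 0.06 148 [ 0.6098 -0.0045  0.0594] (610.1, -2.5, 47.8, 39.2, 79.0)
sink [0.
[... 421 characters left out ...]
99 [ 0.7122 -0.3263  0.0565] (713.3, -327.3, 58.3, 56.9, -8.2)
    side 0.056 537 [ 0.7127 -0.3297  0.0552] (713.0, -328.6, 61.0, 58.6, 84.1)
tape [0.723 0.347 0.001] maxz 0.028
    top 0.025 275 [0.7188 0.342  0.0246] (718.7, 341.6, 77.8, 73.8, 85.3)
    side 0.025 131 [0.7192 0.3378 0.022 ] (719.3, 337.8, 83.2, 71.7, 57.3)
jar [ 0.401 -0.111  0.059] maxz 0.061
    top 0.05 53 [ 0.4008 -0.1082  0.055 ] (400.8, -108.5, 42.1, 41.6, 22.8)
    side 0.05 126 [ 0.4031 -0.1202  0.0528] (403.7, -113.8, 45.4, 44.9, 61.5)
tub [0.393 0.103 0.005] maxz 0.042
    top 0.04 113 [0.3897 0.1041 0.0393] (389.8, 102.4, 67.9, 67.6, 75.5)
    side 0.04 115 [0.3912 0.1024 0.0379] (390.3, 100.8, 69.4, 67.4, 86.9)
```

```bash
cat >> h.py <<'E'
def state(pr=True):
    from station import ctrl
    from scipy.spatial.transform import Rotation as R
    o=ctrl.get_obs(); r=R.from_euler("xyz",o["eef_rot"]).as_matrix()
    yaw=np.degrees(np.arctan2(r[1,0],r[0,0]))
    if pr: print("t",round(o["time_s"],2),"tcp",np.round(np.array(o["ee_pos"])*1000,1),"yaw",yaw.round(1),"tilt",np.round(np.degrees(np.arccos(-r[2,1])),2),"w",round(o["grip_width"]*1000,1),"F",np.round(o["force"],1),"q6",round(o["qpos"][5],2))
    return np.array(o["ee_pos"]),r,yaw
def go(x,y,z,yaw,cur=None):
    """mm, deg -> shift cm in tool axes, turn rad; from measured pose or cur=(x,y,z,yaw) commanded"""
    p,r,y0=state()
    if cur is not None:
        p=np.array(cur[:3])/1000;y0=cur[3];a=np.radians(y0);r=np.array([[np.cos(a),0,-np.sin(a)],[np.sin(a),0,np.cos(a)],[0,-1,0]])
    d=r.T@(np.array([x,y,z])/1000-p)*100
    t=-np.radians((yaw-y0+180)%360-180)
    print("shift",d.round(2),"turn",t.round(3))
E
python3 -c "
from h import *
go(557.7,-201.2,200,-10)"
```

```text
t 0.1 tcp [ 187.4 -516.9  224. ] yaw -70.1 tilt 0.06 w 93.8 F [-0.1 -0.6 -0.4] q6 -0.07
shift [-17.05   2.41  45.57] turn -1.048
```

jog_arm(targets=[[9.4, [-3.4, 0.5, 9.1], -0.15], [9.4, [-6.8, 1.0, 18.2], -0.3], [9.4, [-10.2, 1.5, 27.3], -0.45], [9.4, [-13.6, 2.0, 36.5], -0.6], [9.4, [-17.05, 2.4, 45.57], -0.75], [9.4, [-17.05, 2.4, 45.57], -0.9], [9.4, [-17.05, 2.4, 45.57], -1.048], [9.4, [-17.05, 2.4, 45.57], -1.048], [9.4, [-17.05, 2.4, 45.57], -1.048], [9.4, [-17.05, 2.4, 45.57], -1.048]], grip_force=12)

```text
time_s: 1.1
ee_pos: [0.5594, -0.1991, 0.1999]
eef_rot: [-1.57, 0.001, -0.174]
force: [-0.1, -1.1, -0.1]
grip_width: 0.0939
```

```bash
python3 - <<'E'
from h import *
from station import optics
p,r,y=state()
c=optics.camera("wrist"); T=np.eye(4);T[:3,:3]=r;T[:3,3]=p
Q=cloud(c,T@c["mount"])
P=Q.reshape(-1,3)
for z in(.13,.1,.066,.034):
    m=P[(abs(P[:,2]-z)<.006)&(np.linalg.norm(P[:,:2]-[.556,-.2],axis=1)<.09)]
    if len(m)>20: print(z,len(m),rect(m),m.mean(0).round(4))
cv2.imwrite("pics/w1.png",c["img"][:,:,::-1])
go(557.7,-201.2,123,-10)
E
```

```text
t 1.1 tcp [ 559.4 -199.1  199.9] yaw -10.0 tilt 0.04 w 93.9 F [-0.1 -1.1 -0.1] q6 -0.23
0.13 2196 (559.2, -201.4, 43.1, 42.9, 70.9) [ 0.5593 -0.2004  0.13  ]
0.1 1535 (559.4, -198.9, 72.2, 46.5, -10.4) [ 0.5602 -0.1926  0.0994]
0.066 1510 (557.7, -199.0, 110.4, 48.3, -10.8) [ 0.5545 -0.1939  0.0658]
0.034 622 (556.4, -201.3, 128.9, 55.7, -9.3) [ 0.559  -0.1866  0.0337]
t 1.15 tcp [ 561.8 -196.2  199.4] yaw -9.8 tilt 0.08 w 94.2 F [ 3.   3.2 -0.9] q6 -0.23
shift [-0.32  7.64 -0.57] turn 0.003
```

View pics/w1.png

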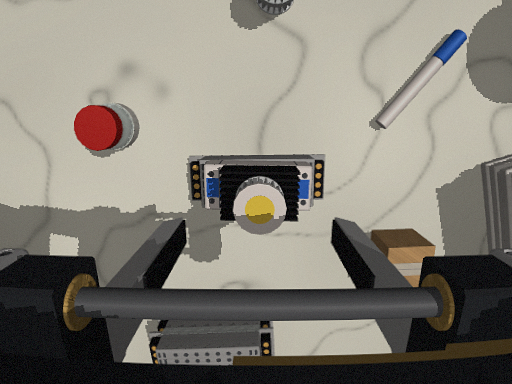

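The wrist view shows the module at (260,210) centred between the fingers, and the cloud estimates match to about 2 mm while the arm settles. I'll descend and grip.

jog_arm(targets=[[9.4, [0, 0, 0], 0], [9.4, [0, 0, 0], 0], [9.4, [0, 2.5, 0], 0], [9.4, [0, 5, 0], 0], [9.4, [0, 7, 0], 0], [9.4, [0, 7.7, 0], 0], [9.4, [0, 7.7, 0], 0], [9.4, [0, 7.7, 0], 0], [9.4, [0, 7.7, 0], 0]])

```text
time_s: 2.05
ee_pos: [0.5581, -0.2019, 0.1247]
eef_rot: [-1.571, -0.002, -0.175]
force: [0.1, -0.4, 0.4]
grip_width: 0.0942
```

jog_arm(targets=[[6, [0, 0, 0], 0], [4, [0, 0, 0], 0], [4, [0, 0, 0], 0], [4, [0, 0, 0], 0], [4, [0, 0, 0], 0], [4, [0, 0, 0], 0]])

```text
time_s: 2.65
ee_pos: [0.5577, -0.2014, 0.1234]
eef_rot: [-1.571, 0.0, -0.175]
force: [0.2, -0.0, 0.8]
grip_width: 0.0492
```

jog_arm(targets=[[4, [0, 0, 0], 0], [4, [0, 0, 0], 0], [4, [0, 0, 0], 0], [4, [0, 0, 0], 0], [4, [0, -0.5, 0], 0], [4, [0, -1.5, 0], 0], [4, [0, -3, 0], 0], [4, [0, -5, 0], 0]])

```text
time_s: 3.45
ee_pos: [0.5576, -0.2014, 0.1747]
eef_rot: [-1.571, 0.0, -0.175]
force: [0.7, 0.1, -0.6]
grip_width: 0.0439
```

```bash
python3 -c "
from h import *
go(609.6,-2,145,-10,cur=(557.7,-201.2,173,-10))"
```

```text
t 3.45 tcp [ 557.6 -201.4  174.7] yaw -10.0 tilt 0.02 w 43.9 F [ 0.7  0.1 -0.6] q6 -0.23
shift [ 1.65  2.8  20.52] turn -0.0
```

jog_arm(targets=[[4, [0.4, 0, 5], 0], [4, [0.8, 0, 10], 0], [4, [1.2, 0, 14.5], 0], [4, [1.65, 0, 18.5], 0], [4, [1.65, 0, 20.52], 0], [4, [1.65, 1, 20.52], 0], [4, [1.65, 3, 20.52], 0], [4, [1.65, 5, 20.52], 0], [4, [1.65, 6.5, 20.52], 0], [4, [1.65, 6.5, 20.52], 0]])

```text
time_s: 4.45
ee_pos: [0.6088, -0.003, 0.1067]
eef_rot: [-1.571, 0.003, -0.176]
force: [-0.3, 0.8, -1.4]
grip_width: 0.0436
```

jog_arm(targets=[[4, [0, 0, 0], 0], [4, [0, 0, 0], 0], [4, [0, 0, 0], 0]])

```text
time_s: 4.75
ee_pos: [0.6101, -0.0024, 0.1095]
eef_rot: [-1.571, -0.002, -0.175]
force: [0.8, -0.7, -1.0]
grip_width: 0.0437
```

```bash
cat >> h.py <<'E'
def wrist(ctr,zs,name=None,rad=.1,band=.006):
    from station import optics
    p,r,y=state(); c=optics.camera("wrist"); T=np.eye(4);T[:3,:3]=r;T[:3,3]=p
    P=cloud(c,T@c["mount"]).reshape(-1,3)
    for z in zs:
        m=P[(abs(P[:,2]-z)<band)&(np.linalg.norm(P[:,:2]-np.array(ctr)/1000,axis=1)<rad)]
        if len(m)>20: print(" ",z,len(m),rect(m),m[:,2].mean().round(4))
    if name: cv2.imwrite(f"pics/{name}.png",c["img"][:,:,::-1])
E
python3 -c "
from h import *
wrist((610,-2),(.06,.12,.125,.13),'w2',.04)"
```

```text
t 4.75 tcp [610.1  -2.4 109.5] yaw -10.0 tilt 0.09 w 43.7 F [ 0.8 -0.7 -1. ] q6 0.11
  0.06 628 (614.4, 10.4, 42.3, 19.3, -15.8) 0.0597
  0.12 4868 (613.0, 2.0, 56.7, 47.6, 23.7) 0.1166
  0.125 629 (609.5, -1.6, 68.1, 18.2, -10.2) 0.1253
  0.13 699 (609.3, -1.8, 68.4, 18.4, -10.0) 0.1302
```

View pics/w2.png

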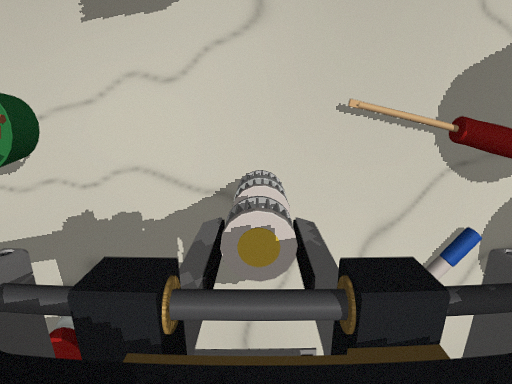

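The module is held upright, top disc at (258,247), in line with the pile below. I'll lower it, release and retreat.

jog_arm(targets=[[4, [0, 1, 0], 0], [4, [0, 2, 0], 0], [4, [0, 2.4, 0], 0], [4, [0, 2.5, 0], 0], [4, [0, 2.5, 0], 0], [4, [0, 2.5, 0], 0], [7.5, [0, 2.5, 0], 0], [7.5, [0, 2.5, 0], 0], [7.5, [0, 2.5, 0], 0], [7.5, [0, 2.5, 0], 0]])

```text
time_s: 5.8
ee_pos: [0.6098, -0.0023, 0.0835]
eef_rot: [-1.571, -0.0, -0.175]
force: [-0.6, 0.5, -0.1]
grip_width: 0.0719
```

jog_arm(targets=[[9.4, [0, 0, 0], 0], [9.4, [0, -1, 0], 0], [9.4, [0, -3, 0], 0], [9.4, [0, -6, 0], 0], [9.4, [0, -10, 0], 0], [9.4, [0, -12, 0], 0], [9.4, [0, -12, 0], 0], [9.4, [0, -12, 0], 0], [9.4, [0, -12, 0], 0]])

```text
time_s: 6.7
ee_pos: [0.6092, -0.0022, 0.2022]
eef_rot: [-1.571, 0.002, -0.175]
force: [1.1, -1.1, 0.3]
grip_width: 0.0942
```

```bash
python3 -c "
from h import *
wrist((610,-2),(.09,),None,.04)
go(558,-199.5,200,79.5,cur=(609.6,-2,203,-10))"
```

```text
t 6.7 tcp [609.2  -2.2 202.2] yaw -10.0 tilt 0.11 w 94.2 F [ 1.1 -1.1  0.3] q6 0.11
  0.09 1632 (609.3, -1.8, 43.0, 42.9, -40.3) 0.09
t 6.75 tcp [609.3  -2.2 202.2] yaw -10.0 tilt 0.12 w 94.1 F [-0.1 -0.2  0.4] q6 0.11
shift [ -1.65   0.3  -20.35] turn -1.562
```

jog_arm(targets=[[9.4, [-0.4, 0, -4.5], -0.15], [9.4, [-0.8, 0, -9], -0.3], [9.4, [-1.2, 0, -13.5], -0.45], [9.4, [-1.65, 0.3, -18], -0.6], [9.4, [-1.65, 0.3, -20.35], -0.75], [9.4, [-1.65, 0.3, -20.35], -0.9], [9.4, [-1.65, 0.3, -20.35], -1.05], [9.4, [-1.65, 0.3, -20.35], -1.2], [9.4, [-1.65, 0.3, -20.35], -1.35], [9.4, [-1.65, 0.3, -20.35], -1.5]])

```text
time_s: 7.75
ee_pos: [0.5578, -0.1997, 0.1994]
eef_rot: [-1.569, -0.0, 1.311]
force: [-0.5, 0.5, 0.2]
grip_width: 0.0941
```

jog_arm(targets=[[9.4, [0, 0, 0], -0.062], [9.4, [0, 0, 0], -0.062], [9.4, [0, 0, 0], -0.062], [9.4, [0, 0, 0], -0.062]])

```text
time_s: 8.15
ee_pos: [0.558, -0.1997, 0.2001]
eef_rot: [-1.57, -0.0, 1.366]
force: [0.4, -0.3, 0.1]
grip_width: 0.0938
```

```bash
python3 -c "
from h import *
wrist((557,-200),(.1,.066,.034),'w3')"
```

```text
t 8.15 tcp [ 558.  -199.7  200.1] yaw 78.2 tilt 0.04 w 93.8 F [ 0.4 -0.3  0.1] q6 -1.77
  0.1 1788 (559.4, -199.0, 72.7, 45.7, -10.5) 0.0998
  0.066 2083 (557.2, -199.2, 109.6, 48.0, -11.4) 0.0677
  0.034 754 (554.9, -201.7, 125.9, 55.6, -9.5) 0.0338
```

View pics/w3.png

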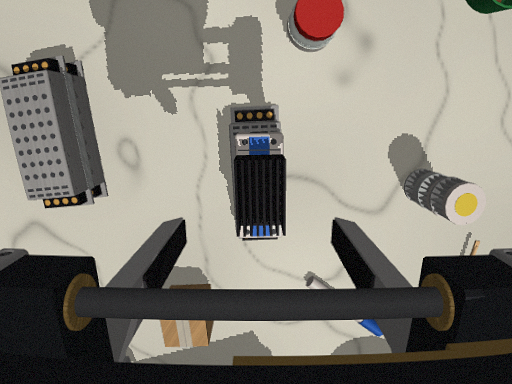

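The view shows the sink at (260,190) lying straight between the jaws, with the white driver's ends visible beyond it. I'll grip the sink.

jog_arm(targets=[[9.4, [0, 3, 0], -0.022], [9.4, [0, 6, 0], -0.022], [9.4, [0, 9, -0.08], -0.022], [9.4, [0, 11, -0.08], -0.022], [9.4, [0, 11, -0.08], -0.022], [5, [0, 11, -0.08], -0.022], [5, [0, 11, -0.08], -0.022], [5, [0, 11, -0.08], -0.022], [5, [0, 11, -0.08], -0.022], [5, [0, 11, -0.08], -0.022]], grip_force=15)

```text
time_s: 9.2
ee_pos: [0.559, -0.2, 0.0909]
eef_rot: [-1.571, 0.0, 1.389]
force: [-0.6, 0.5, -1.0]
grip_width: 0.0572
```

jog_arm(targets=[[4, [0, 0, 0], 0], [4, [0, 0, 0], 0], [4, [0, 0, 0], 0], [4, [0, 0, 0], 0], [4, [0, -0.5, 0], 0], [4, [0, -1.5, 0], 0], [4, [0, -3, 0], 0], [4, [0, -5, 0], 0], [4, [0, -7, 0], 0], [4, [0, -7, 0], 0]])

```text
time_s: 10.2
ee_pos: [0.56, -0.2005, 0.1642]
eef_rot: [-1.576, 0.001, 1.389]
force: [0.2, -0.8, -2.1]
grip_width: 0.0456
```

```bash
python3 -c "
from h import *
wrist((557,-200),(.17,.066,.034))
go(557,205.5,130,83.7)"
```

```text
t 10.2 tcp [ 560.  -200.5  164.2] yaw 79.6 tilt 0.32 w 45.6 F [ 0.2 -0.8 -2.1] q6 -1.79
  0.17 5140 (556.6, -200.0, 70.3, 65.6, 79.3) 0.1723
  0.066 2360 (521.6, -192.1, 48.3, 37.7, 79.8) 0.0659
  0.034 883 (519.2, -195.6, 55.8, 53.2, 80.6) 0.0338
t 10.25 tcp [ 559.3 -200.2  162.1] yaw 79.6 tilt 0.17 w 45.7 F [-0.1 -0.6 -2.6] q6 -1.79
shift [39.86  3.16  7.56] turn -0.072
```

jog_arm(targets=[[4, [4, 0, 0.8], 0], [4, [8.5, 0, 1.6], 0], [4, [13, 0, 2.4], 0], [4, [17.5, 0, 3.3], 0], [4, [22, 0, 4.1], 0], [4, [26.5, 0, 5.0], -0.072], [4, [31, 0, 5.9], -0.072], [4, [35.5, 0, 6.8], -0.072], [4, [38.5, 0, 7.3], -0.072], [4, [39.86, 0, 7.56], -0.072]])

```text
time_s: 11.25
ee_pos: [0.5556, 0.2081, 0.1594]
eef_rot: [-1.569, 0.0, 1.464]
force: [-0.5, 0.1, -2.1]
grip_width: 0.0456
```

jog_arm(targets=[[4, [0, 0, 0], 0], [4, [0, 1.5, 0], 0], [4, [0, 3, 0], 0], [4, [0, 3, 0], 0], [4, [0, 3, 0], 0], [4, [0, 3, 0], 0]])

```text
time_s: 11.85
ee_pos: [0.5567, 0.2054, 0.1308]
eef_rot: [-1.571, -0.0, 1.461]
force: [-0.1, -0.6, -1.4]
grip_width: 0.0461
```

```bash
python3 -c "
from h import *
wrist((557,205.5),(.068,.14),'w4',.08,.008)"
```

```text
t 11.85 tcp [556.7 205.4 130.8] yaw 83.7 tilt 0.03 w 46.1 F [-0.1 -0.6 -1.4] q6 -1.17
  0.068 300 (526.4, 210.3, 45.7, 7.7, 84.0) 0.0666
  0.14 5217 (552.3, 205.5, 70.4, 63.6, 83.1) 0.1395
```

View pics/w4.png

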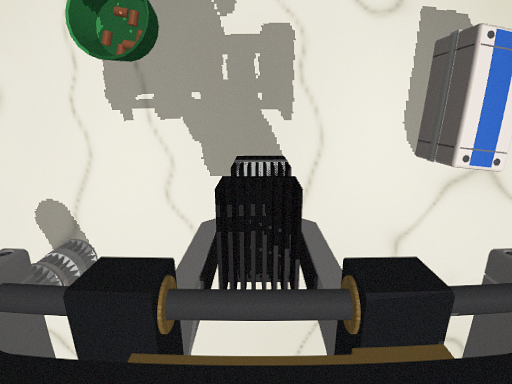

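The sink is held straight with the pile's far end visible at (262,165), in line. I'll nudge it by 1 mm, lower and release.

jog_arm(targets=[[4, [0.08, 1.5, -0.08], 0], [4, [0.08, 2.8, -0.08], 0], [4, [0.08, 3.5, -0.08], 0], [4, [0.08, 3.8, -0.08], 0], [4, [0.08, 3.8, -0.08], 0], [4, [0.08, 3.8, -0.08], 0], [7.5, [0.08, 3.8, -0.08], 0], [7.5, [0.08, 3.8, -0.08], 0], [7.5, [0.08, 3.8, -0.08], 0], [7.5, [0.08, 3.8, -0.08], 0]])

```text
time_s: 12.9
ee_pos: [0.5574, 0.2065, 0.0925]
eef_rot: [-1.571, -0.0, 1.461]
force: [0.0, 0.6, 0.1]
grip_width: 0.0731
```

jog_arm(targets=[[9.4, [0, 0, 0], 0], [9.4, [0, -1, 0], 0], [9.4, [0, -3, 0], 0], [9.4, [0, -6, 0], 0], [9.4, [0, -10, 0], 0], [9.4, [0, -12, 0], 0], [9.4, [0, -12, 0], 0], [9.4, [0, -12, 0], 0], [9.4, [0, -12, 0], 0]])

```text
time_s: 13.8
ee_pos: [0.5569, 0.2063, 0.2113]
eef_rot: [-1.569, 0.001, 1.461]
force: [-0.4, 0.3, 0.1]
grip_width: 0.094
```

```bash
python3 -c "
from h import *
wrist((557,205.5),(.068,.102,),'w5',.08)
go(557,-199.8,170,78.7)"
```

```text
t 13.8 tcp [556.9 206.3 211.3] yaw 83.7 tilt 0.11 w 94.0 F [-0.4  0.3  0.1] q6 -1.17
  0.068 660 (557.1, 205.8, 72.2, 45.2, -6.4) 0.0733
  0.102 1684 (557.1, 206.1, 72.4, 46.1, -6.3) 0.1017
t 13.85 tcp [556.9 206.3 211.2] yaw 83.7 tilt 0.12 w 94.1 F [ 0.2  0.1 -0.4] q6 -1.17
shift [-40.37   4.14  -4.45] turn 0.088
```

View pics/w5.png

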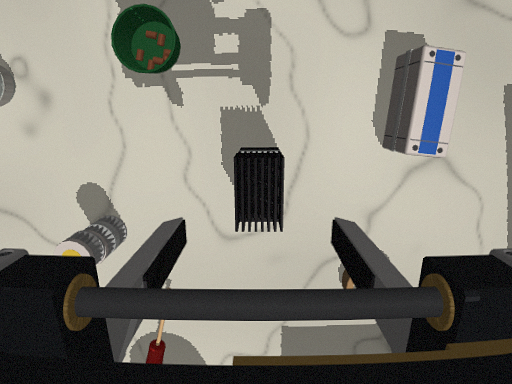

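The sink sits squarely on its pile at (259,190), top at z 0.102. The white driver is next.

jog_arm(targets=[[9.4, [-4, 0, -0.4], 0.05], [9.4, [-8.5, 0, -0.9], 0.088], [9.4, [-13, 0, -1.4], 0.088], [9.4, [-17.5, 0, -1.9], 0.088], [9.4, [-22, 0, -2.4], 0.088], [9.4, [-26.5, 0, -2.9], 0.088], [9.4, [-31, 0, -3.4], 0.088], [9.4, [-35.5, 1, -3.9], 0.088], [9.4, [-39, 3, -4.3], 0.088], [9.4, [-40.37, 4.1, -4.45], 0.088]])

```text
time_s: 14.85
ee_pos: [0.5563, -0.2023, 0.1689]
eef_rot: [-1.568, -0.0, 1.371]
force: [-0.4, 0.4, 0.2]
grip_width: 0.0941
```

jog_arm(targets=[[9.4, [0, 0, 0], 0], [9.4, [0, 0, 0], 0], [9.4, [0, 0, 0], 0], [9.4, [0, 0, 0], 0]])

```text
time_s: 15.25
ee_pos: [0.5579, -0.1985, 0.1723]
eef_rot: [-1.572, 0.0, 1.375]
force: [0.1, -0.4, 0.1]
grip_width: 0.0938
```

```bash
python3 -c "
from h import *
wrist((557,-200),(.066,.034),None)"
```

```text
t 15.25 tcp [ 557.9 -198.5  172.3] yaw 78.8 tilt 0.07 w 93.8 F [ 0.1 -0.4  0.1] q6 -1.78
  0.066 5830 (556.8, -198.8, 108.9, 48.0, -11.0) 0.066
  0.034 1028 (555.2, -201.3, 126.3, 56.2, -9.3) 0.0338
```

jog_arm(targets=[[9.4, [0, 3, 0.05], 0], [9.4, [0, 6, 0.05], 0], [9.4, [0, 9, 0.05], 0], [9.4, [0, 11, 0.05], 0], [9.4, [0, 11.3, 0.05], 0], [9.4, [0, 11.3, 0.05], 0], [9.4, [0, 11.3, 0.05], 0], [9.4, [0, 11.3, 0.05], 0]])

```text
time_s: 16.1
ee_pos: [0.5576, -0.1997, 0.0598]
eef_rot: [-1.573, 0.0, 1.373]
force: [1.0, 0.0, -1.0]
grip_width: 0.0936
```

jog_arm(targets=[[4.5, [0, 0, 0], 0], [4.5, [0, 0, 0], 0], [4.5, [0, 0, 0], 0], [4.5, [0, 0, 0], 0], [4.5, [0, 0, 0], 0], [4.5, [0, 0, 0], 0], [4.5, [0, 0, 0], 0], [4.5, [0, 0, 0], 0], [4.5, [0, 0, 0], 0], [4.5, [0, 0, 0], 0]])

```text
time_s: 17.1
ee_pos: [0.5569, -0.1995, 0.0584]
eef_rot: [-1.571, -0.0, 1.373]
force: [0.4, 0.2, 0.2]
grip_width: 0.0479
```

jog_arm(targets=[[4, [0, 0, 0], 0], [4, [0, -0.5, 0], 0], [4, [0, -1.5, 0], 0], [4, [0, -3, 0], 0], [4, [0, -6, 0], 0], [4, [0, -9, 0], 0], [4, [0, -11, 0], 0], [4, [0, -11, 0], 0], [4, [0, -11, 0], 0], [4, [0, -11, 0], 0]])

```text
time_s: 18.1
ee_pos: [0.5564, -0.1994, 0.1672]
eef_rot: [-1.569, -0.0, 1.373]
force: [0.9, -0.7, -2.2]
grip_width: 0.0479
```

```bash
python3 -c "
from h import *
wrist((557,-200),(.176,.034),'w6')
go(488.5,394,170,79.9)"
```

```text
t 18.1 tcp [ 556.4 -199.4  167.2] yaw 78.7 tilt 0.11 w 47.9 F [ 0.9 -0.7 -2.2] q6 -1.78
  0.176 13141 (556.7, -199.7, 110.3, 72.2, -11.3) 0.1749
  0.034 1260 (502.9, -193.0, 56.0, 21.3, 79.0) 0.0339
t 18.15 tcp [ 556.5 -199.4  167.2] yaw 78.7 tilt 0.12 w 47.8 F [ 0.3 -0.6 -2.3] q6 -1.78
shift [56.85 -0.22 18.31] turn -0.021
```

View pics/w6.png

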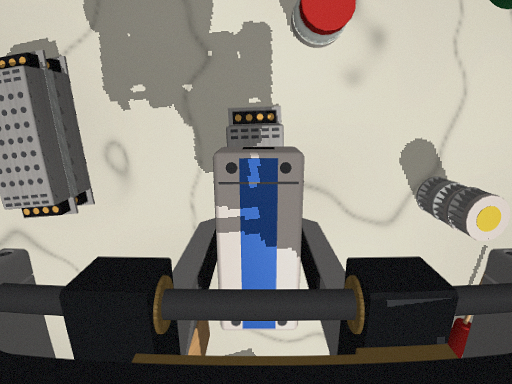

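The white driver is held level and centred, spanning columns 215–302. Now to its pile.

jog_arm(targets=[[4, [4.2, 0, 1.3], 0], [4, [8.7, 0, 2.8], 0], [4, [13.2, 0, 4.2], 0], [4, [17.7, 0, 5.7], 0], [4, [22.2, 0, 7.1], 0], [4, [26.7, 0, 8.6], 0], [4, [31.2, 0, 10], 0], [4, [35.7, 0, 11.5], 0], [4, [40, 0, 12.9], 0], [4, [44, 0, 14.2], 0]])

```text
time_s: 19.15
ee_pos: [0.5031, 0.2617, 0.1676]
eef_rot: [-1.57, 0.001, 1.374]
force: [1.5, 0.8, -2.1]
grip_width: 0.0481
```

jog_arm(targets=[[4, [4, 0, 1.3], 0], [4, [8, 0, 2.6], 0], [4, [11, 0, 3.6], -0.021], [4, [12.85, 0, 4.11], -0.021], [4, [12.85, 1, 4.11], -0.021], [4, [12.85, 3, 4.11], -0.021], [4, [12.85, 4, 4.11], -0.021], [4, [12.85, 4, 4.11], -0.021], [4, [12.85, 4, 4.11], -0.021], [4, [12.85, 4, 4.11], -0.021]])

```text
time_s: 20.15
ee_pos: [0.4894, 0.3937, 0.1293]
eef_rot: [-1.572, -0.001, 1.394]
force: [0.0, -0.1, -0.9]
grip_width: 0.0477
```

```bash
python3 -c "
from h import *
wrist((488,394),(.064,.137),'w7',.08)
"
```

```text
t 20.15 tcp [489.4 393.7 129.3] yaw 79.9 tilt 0.07 w 47.7 F [ 0.  -0.1 -0.9] q6 -0.77
  0.064 466 (438.2, 406.4, 48.1, 5.4, 80.2) 0.0633
  0.137 13112 (489.4, 393.4, 109.7, 72.2, -10.0) 0.1369
```

View pics/w7.png

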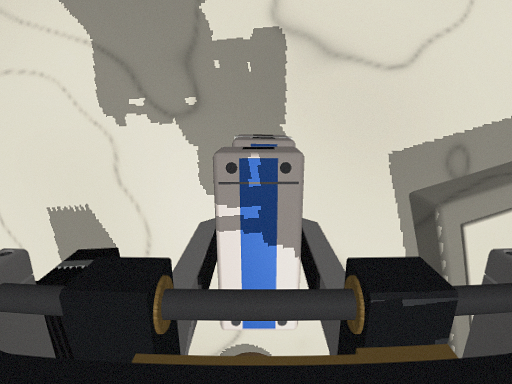

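The pile's end shows at columns 233–295 (centre 264) and the held driver is centred on 258.5, so the pile lies about 2–4 mm to the right. I'll shift 2.5 mm and lower.

jog_arm(targets=[[4, [0.25, 1, 0], 0], [4, [0.25, 2, 0], 0], [4, [0.25, 2.5, 0], 0], [4, [0.25, 2.5, 0], 0], [4, [0.25, 2.5, 0], 0], [4, [0.25, 2.5, 0], 0]])

```text
time_s: 20.8
ee_pos: [0.4896, 0.3963, 0.1038]
eef_rot: [-1.571, -0.0, 1.394]
force: [0.5, 0.1, -1.7]
grip_width: 0.0476
```

```bash
python3 -c "
from h import *
wrist((488,394),(.064,.111),None,.08)
"
```

```text
t 20.8 tcp [489.6 396.3 103.8] yaw 79.9 tilt 0.03 w 47.6 F [ 0.5  0.1 -1.7] q6 -0.77
  0.064 270 (437.0, 406.8, 46.8, 2.5, 79.1) 0.0624
  0.111 13109 (489.5, 396.2, 109.6, 72.2, -10.0) 0.1114
```

jog_arm(targets=[[4, [0.07, 0.8, 0], 0], [4, [0.07, 1.4, 0], 0], [4, [0.07, 1.5, 0], 0], [4, [0.07, 1.5, 0], 0], [4, [0.07, 1.5, 0], 0], [7.5, [0.07, 1.5, 0], 0], [7.5, [0.07, 1.5, 0], 0], [7.5, [0.07, 1.5, 0], 0], [7.5, [0.07, 1.5, 0], 0]])

```text
time_s: 21.75
ee_pos: [0.4896, 0.397, 0.0886]
eef_rot: [-1.571, -0.0, 1.394]
force: [0.4, -0.2, -0.5]
grip_width: 0.074
```

jog_arm(targets=[[9.4, [0, 0, 0], 0], [9.4, [0, -1, 0], 0], [9.4, [0, -3, 0], 0], [9.4, [0, -6, 0], 0], [9.4, [0, -10, 0], 0], [9.4, [0, -12, 0], 0], [9.4, [0, -12, 0], 0], [9.4, [0, -12, 0], 0], [9.4, [0, -12, 0], 0]])

```text
time_s: 22.65
ee_pos: [0.4891, 0.3966, 0.2071]
eef_rot: [-1.569, 0.002, 1.394]
force: [-0.3, -0.4, 0.1]
grip_width: 0.0937
```

```bash
python3 -c "
from h import *
wrist((488.5,395),(.064,.096,),'w8',.08)
go(555.5,-201.5,140,80.8)"
```

```text
t 22.65 tcp [489.1 396.6 207.1] yaw 79.9 tilt 0.12 w 93.7 F [-0.3 -0.4  0.1] q6 -0.77
  0.064 37 (436.1, 406.9, 44.0, 0.4, 79.1) 0.0613
  0.096 5655 (489.6, 396.5, 110.0, 48.1, -9.9) 0.096
t 22.7 tcp [489.1 396.7 207. ] yaw 79.9 tilt 0.13 w 93.9 F [-0.3 -0.1 -0.5] q6 -0.77
shift [-57.71   6.77 -17.05] turn -0.016
```

View pics/w8.png

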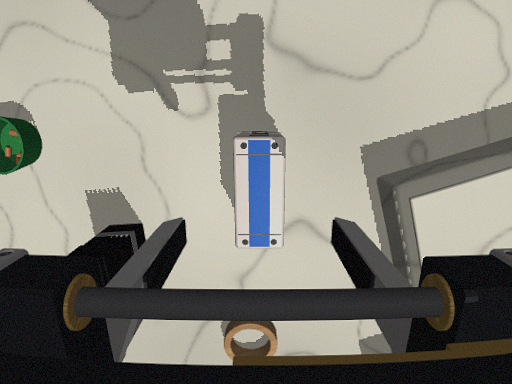

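The white driver is seated at (259,190), top at 0.096. Next is the metal driver.

jog_arm(targets=[[9.4, [-4.2, 0, -1.2], -0.016], [9.4, [-8.7, 0, -2.6], -0.016], [9.4, [-13.2, 0, -3.9], -0.016], [9.4, [-17.7, 0, -5.2], -0.016], [9.4, [-22.2, 0, -6.6], -0.016], [9.4, [-26.7, 0, -7.9], -0.016], [9.4, [-31.2, 0, -9.2], -0.016], [9.4, [-35.7, 0, -10.5], -0.016], [9.4, [-40, 0, -11.8], -0.016], [9.4, [-44.5, 0, -13.15], -0.016]])

```text
time_s: 23.7
ee_pos: [0.5404, -0.066, 0.2077]
eef_rot: [-1.57, -0.0, 1.41]
force: [0.9, -0.5, 1.1]
grip_width: 0.094
```

jog_arm(targets=[[9.4, [-4.5, 0, -1.3], 0], [9.4, [-9, 0, -2.6], 0], [9.4, [-12, 2, -3.6], 0], [9.4, [-13.2, 4, -3.9], 0], [9.4, [-13.2, 6, -3.9], 0], [9.4, [-13.2, 6.7, -3.9], 0], [9.4, [-13.2, 6.7, -3.9], 0], [9.4, [-13.2, 6.7, -3.9], 0], [9.4, [-13.2, 6.7, -3.9], 0]])

```text
time_s: 24.6
ee_pos: [0.5587, -0.2006, 0.1425]
eef_rot: [-1.572, 0.0, 1.411]
force: [0.4, -0.3, 0.1]
grip_width: 0.0941
```

```bash
python3 -c "
from h import *
wrist((555,-201),(.034,),'w9',.08)
go(555.5,-201.5,25,80.8)"
```

```text
t 24.6 tcp [ 558.7 -200.6  142.5] yaw 80.8 tilt 0.09 w 94.1 F [ 0.4 -0.3  0.1] q6 -1.82
  0.034 7897 (555.8, -201.4, 127.4, 56.4, -9.2) 0.034
t 24.65 tcp [ 558.6 -200.6  142.4] yaw 80.8 tilt 0.09 w 93.9 F [-0.3 -0.  -0.6] q6 -1.82
shift [-0.13 11.74  0.31] turn 0.0
```

View pics/w9.png

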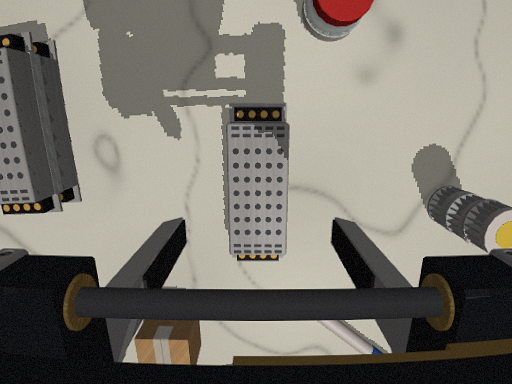

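The metal driver is clear and straight between the jaws at (258,190).

jog_arm(targets=[[9.4, [-0.1, 3, 0.25], 0], [9.4, [-0.1, 6, 0.25], 0], [9.4, [-0.1, 9, 0.25], 0], [9.4, [-0.1, 11, 0.25], 0], [9.4, [-0.1, 11.6, 0.25], 0], [9.4, [-0.1, 11.6, 0.25], 0], [9.4, [-0.1, 11.6, 0.25], 0], [5.2, [-0.1, 11.6, 0.25], 0], [5.2, [-0.1, 11.6, 0.25], 0], [5.2, [-0.1, 11.6, 0.25], 0]], grip_force=25)

```text
time_s: 25.65
ee_pos: [0.5558, -0.2014, 0.026]
eef_rot: [-1.572, 0.0, 1.41]
force: [-0.5, 0.2, -0.7]
grip_width: 0.0734
```

jog_arm(targets=[[5, [0, 0, 0], 0], [5, [0, 0, 0], 0], [5, [0, 0, 0], 0], [5, [0, 0, 0], 0], [5, [0, 0, 0], 0], [5, [0, 0, 0], 0]])

```text
time_s: 26.25
ee_pos: [0.5556, -0.2013, 0.0255]
eef_rot: [-1.571, -0.0, 1.41]
force: [-1.3, 1.6, 2.0]
grip_width: 0.0558
```

jog_arm(targets=[[4.5, [0, -0.5, 0], 0], [4.5, [0, -1.5, 0], 0], [4.5, [0, -3, 0], 0], [4.5, [0, -6, 0], 0], [4.5, [0, -9, 0], 0], [4.5, [0, -12, 0], 0], [4.5, [0, -14, 0], 0], [4.5, [0, -14, 0], 0], [4.5, [0, -14, 0], 0], [4.5, [0, -14, 0], 0]])

```text
time_s: 27.25
ee_pos: [0.555, -0.2011, 0.1641]
eef_rot: [-1.569, -0.001, 1.41]
force: [0.3, 0.1, -4.8]
grip_width: 0.0558
```

```bash
python3 -c "
from h import *
wrist((556,-200),(.17,.175),None)
go(459,-412.3,165,83)"
```

```text
t 27.25 tcp [ 555.  -201.1  164.1] yaw 80.8 tilt 0.13 w 55.8 F [ 0.3  0.1 -4.8] q6 -1.82
  0.17 18492 (556.1, -201.8, 129.3, 79.8, -9.2) 0.1726
  0.175 18530 (556.2, -201.8, 129.1, 79.8, -9.2) 0.1727
t 27.3 tcp [ 555.1 -201.2  164.1] yaw 80.8 tilt 0.13 w 55.9 F [ 0.1 -0.5 -5.7] q6 -1.82
shift [-22.38  -0.09   6.11] turn -0.038
```

jog_arm(targets=[[4.5, [-3.5, 0, 1], 0], [4.5, [-7, 0, 2], 0], [4.5, [-11, 0, 3], 0], [4.5, [-15, 0, 4.1], 0], [4.5, [-18.5, 0, 5.1], -0.038], [4.5, [-21, 0, 5.8], -0.038], [4.5, [-22.38, 0, 6.11], -0.038], [4.5, [-22.38, 0.5, 6.11], -0.038], [4.5, [-22.38, 1.5, 6.11], -0.038], [4.5, [-22.38, 2.5, 6.11], -0.038]])

```text
time_s: 28.3
ee_pos: [0.46, -0.4113, 0.1392]
eef_rot: [-1.57, -0.001, 1.449]
force: [0.3, 0.3, -4.8]
grip_width: 0.0554
```

jog_arm(targets=[[4.5, [0, 0.5, 0], 0], [4.5, [0, 1, 0], 0], [4.5, [0, 1, 0], 0], [4.5, [0, 1, 0], 0], [4.5, [0, 1, 0], 0]])

```text
time_s: 28.8
ee_pos: [0.4597, -0.4126, 0.1309]
eef_rot: [-1.571, 0.0, 1.448]
force: [-0.6, -0.2, -5.4]
grip_width: 0.0561
```

```bash
python3 -c "
from h import *
wrist((459,-412),(.068,.14),'w10',.095,.007)
wrist((459,-412),(.052,),None,.105,.006)"
```

```text
t 28.8 tcp [ 459.7 -412.6  130.9] yaw 83.0 tilt 0.04 w 56.1 F [-0.6 -0.2 -5.4] q6 -2.24
  0.14 18618 (460.5, -413.2, 128.7, 79.8, -7.0) 0.1394
t 28.85 tcp [ 459.7 -412.6  130.9] yaw 83.0 tilt 0.04 w 55.7 F [-1.   0.2 -5. ] q6 -2.24
```

View pics/w10.png

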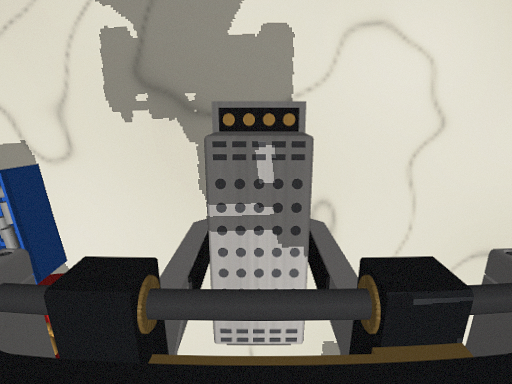

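The held driver hides the pile completely, which fits good alignment (front terminal strip at (258,118)). I'll lower and release.

jog_arm(targets=[[4.5, [0.1, 1, 0.1], 0], [4.5, [0.1, 2, 0.1], 0], [4.5, [0.1, 3, 0.1], 0], [4.5, [0.1, 3.5, 0.1], 0], [4.5, [0.1, 3.65, 0.1], 0], [4.5, [0.1, 3.7, 0.1], 0], [4.5, [0.1, 3.7, 0.1], 0], [7.5, [0.1, 3.7, 0.1], 0], [7.5, [0.1, 3.7, 0.1], 0], [7.5, [0.1, 3.7, 0.1], 0]])

```text
time_s: 29.9
ee_pos: [0.4589, -0.4116, 0.0939]
eef_rot: [-1.572, 0.001, 1.448]
force: [-0.5, -1.1, 0.1]
grip_width: 0.074
```

jog_arm(targets=[[9.4, [0, 0, 0], 0], [9.4, [0, 0, 0], 0], [9.4, [0, -1, 0], 0], [9.4, [0, -3, 0], 0], [9.4, [0, -6, 0], 0], [9.4, [0, -10, 0], 0], [9.4, [0, -12, 0], 0], [9.4, [0, -12, 0], 0], [9.4, [0, -12, 0], 0], [9.4, [0, -12, 0], 0]])

```text
time_s: 30.9
ee_pos: [0.4583, -0.4111, 0.2122]
eef_rot: [-1.569, -0.001, 1.448]
force: [0.2, -0.2, -0.1]
grip_width: 0.0943
```

```bash
python3 - <<'E'
from h import *
from station import optics
wrist((459,-412),(.068,.102,.052,.086),None,.12)
for n in("top","side"):
    c=optics.camera(n); np.savez(n+"1.npz",**c); cv2.imwrite(f"pics/{n}1.png",cv2.resize(c["img"][:,:,::-1],(768,576)))
    P=cloud(c).reshape(-1,3)
    for k,x,y,zs in(("metal",459,-412,(.068,.102)),("module",609,-2,(.06,.09)),("sink",557,206,(.068,.102)),("white",489,396,(.064,.096)),("tape",719,341,(.025,)),("carton",713,-328,(.056,))):
        for z in zs:
            m=P[(abs(P[:,2]-z)<.005)&(np.linalg.norm(P[:,:2]*1000-[x,y],axis=1)<90)]
            if len(m)>15: print(n,k,z,len(m),rect(m),m[:,2].mean().round(4))
E
```

```text
t 30.9 tcp [ 458.3 -411.1  212.2] yaw 83.0 tilt 0.11 w 94.3 F [ 0.2 -0.2 -0.1] q6 -2.24
  0.068 419 (459.7, -411.9, 164.3, 55.7, -7.0) 0.0709
  0.102 7758 (459.4, -411.9, 127.6, 56.3, -7.0) 0.1021
  0.086 955 (459.9, -411.9, 156.5, 51.9, -7.0) 0.0864
top metal 0.068 110 (459.8, -399.3, 162.5, 48.7, 0.0) 0.0691
top metal 0.102 608 (459.0, -411.3, 126.1, 58.2, -7.1) 0.1028
top module 0.06 17 (594.5, -1.2, 41.0, 14.4, -89.9) 0.0621
top module 0.09 204 (607.8, -0.8, 42.2, 40.1, -0.1) 0.0904
top sink 0.068 17 (543.5, 190.2, 76.1, 31.6, -35.5) 0.069
top sink 0.102 291 (555.9, 205.6, 72.7, 44.5, -6.1) 0.1015
top white 0.064 55 (483.8, 372.5, 106.3, 5.3, -11.0) 0.0633
top white 0.096 763 (488.7, 394.4, 108.7, 50.8, -10.8) 0.0961
top tape 0.025 258 (719.4, 342.5, 77.5, 73.0, -85.4) 0.0246
top carton 0.056 384 (713.1, -326.7, 57.4, 57.3, -8.8) 0.0566
side metal 0.068 284 (459.2, -414.4, 164.4, 56.9, -6.8) 0.069
side metal 0.102 1396 (459.3, -413.5, 127.3, 58.2, -6.7) 0.1011
side module 0.06 45 (606.6, -14.4, 41.9, 22.6, -8.8) 0.0608
side module 0.09 112 (611.7, -7.3, 45.9, 30.5, 43.1) 0.0898
side sink 0.102 27 (584.6, 216.0, 33.7, 20.6, -41.0) 0.1015
side white 0.064 20 (527.8, 364.6, 25.6, 14.5, 7.3) 0.0644
side white 0.096 215 (488.8, 390.9, 105.1, 56.8, -7.2) 0.0938
side tape 0.025 88 (718.9, 335.2, 81.0, 72.0, 78.4) 0.0227
side carton 0.056 514 (713.4, -328.2, 59.6, 58.6, 83.8) 0.0554
```

View pics/side1.png

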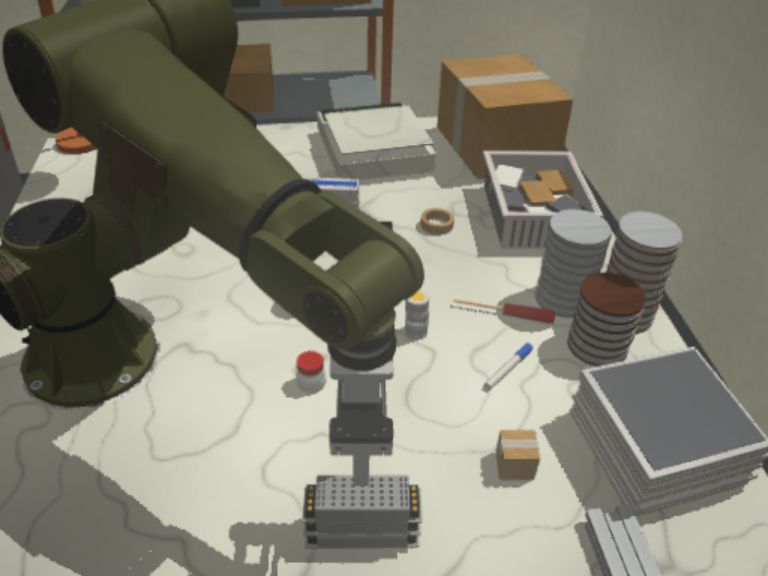

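```bash
python3 -c "
from station import ctrl
print(ctrl.hand_in())"
```

```text
the job is handed in; nothing more can be done
None
```

I took the stack apart from the top down and set all four parts on their own piles. I handed in at about 31 s of the 122 s allowed; hand-in gives no verdict, so the figures below are my own checks.

| Part | Offset from pile centre | Measured top height | Expected top height |
|---|---|---|---|
| LED module | about 1.7 mm | 0.090 m | 0.090 m |
| Heat sink | about 1.3 mm | 0.102 m | 0.102 m |
| White driver | about 0.8 mm | 0.096 m | 0.096 m |
| Metal driver | about 0.5 mm | 0.102 m | 0.102 m |

- **Position:** offsets compare each part with its pile as the top camera first saw it.
- **Alignment:** all three long parts are within 1 degree of their piles. The tops read flat, so no part is tipped.
- **Other objects:** the tape roll and carton read within about 1 mm of their start in the top view. The gripper is open and about 12 cm above where it released the metal driver.
- **Checks that disagreed:** the final side-camera readings of the module, sink and white driver are poor, because the arm hid part of them. They differ from the wrist view by up to about 6 mm for the module and the white driver, and more for the nearly hidden sink. The side view also reads the tape about 3 mm from its start. I relied on the wrist and top cameras, which agree with each other to about 2 mm.

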